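# Shake washed clock nuts out over the drying tray

## Task

Pick up the blue parts shaker by its orange handle, carry its six washed brass nuts over the empty cork-floored drying tray, and tip and shake them out so that all six end up inside the tray, spread over it with at least two nuts on each side of the white rib. Then stand the empty shaker upright on the bench again, clear of the tray, and let go.

Things in the scene. Friction and masses are not known exactly. Their poses are not given: they have to be found in the camera images.
- shaker_grip (a point): Centre of the shaker's flat orange bar handle, 66 mm above its underside, over its middle. Shaker: loose open steel box, blue walls, 106 (x) by 124 (y) mm, 24 high, 220 g, upright, six nuts inside. Shaker axes: z up, -x to its open mouth (at first within 30 degrees of world -x, towards the robot). Bar along y, 16 thick (x), 20 high, 50 free below: grasp from above, fingers closing along x.
- shaker_mouth (a point): Middle of the edge of the shaker's open mouth; same axes. From the grip: 57 mm along -x, 60 mm down. Floor: three lanes along x, each 38 mm wide (y = -40, 0, 40), 9 mm ribs between, ending in a 5 degree up-ramp. Held level, the nuts stay in; mouth tipped 30 to 45 degrees down (edge then 80 mm lower than the grip and within 20 mm of right below it) they slide out straight; short shakes free any that stick.
- tray: Drying tray: empty, aluminium, cork-brown floor, white rib 6 mm high across the middle; does not move. 140 (x) by 180 (y) mm, rim 18 high, walls and floor 4 thick. Origin: centre of its underside on the bench. The rib is its x axis (within 20 degrees of world x), parting the halves y > 0 and y < 0. Not the brass tray of the same size, full of clock wheels.
- nut0_center (a point): Centre of brass nut 1 of 6: loose hexagonal nut with a dark bore, 16 mm across the flats, 10 mm thick, 14 g. Starts flat in the shaker, two to a lane; lying in the tray its centre is 9 to 20 mm above the bench.
- nut1_center (a point): Centre of brass nut 2 of 6: loose hexagonal nut with a dark bore, 16 mm across the flats, 10 mm thick, 14 g. Starts flat in the shaker, two to a lane; lying in the tray its centre is 9 to 20 mm above the bench.
- nut2_center (a point): Centre of brass nut 3 of 6: loose hexagonal nut with a dark bore, 16 mm across the flats, 10 mm thick, 14 g. Starts flat in the shaker, two to a lane; lying in the tray its centre is 9 to 20 mm above the bench.
- nut3_center (a point): Centre of brass nut 4 of 6: loose hexagonal nut with a dark bore, 16 mm across the flats, 10 mm thick, 14 g. Starts flat in the shaker, two to a lane; lying in the tray its centre is 9 to 20 mm above the bench.
- nut4_center (a point): Centre of brass nut 5 of 6: loose hexagonal nut with a dark bore, 16 mm across the flats, 10 mm thick, 14 g. Starts flat in the shaker, two to a lane; lying in the tray its centre is 9 to 20 mm above the bench.
- nut5_center (a point): Centre of brass nut 6 of 6: loose hexagonal nut with a dark bore, 16 mm across the flats, 10 mm thick, 14 g. Starts flat in the shaker, two to a lane; lying in the tray its centre is 9 to 20 mm above the bench.
There are look-alikes about, which are no part of the job. Leave any purple look-alike of the part that bears shaker_grip alone.

How it is judged:
By the outcome, as a careful person would: the job done as asked, in the order asked, and still so for the second after the job is handed in, with the robot touching nothing.
It also fails if it takes over 64 s, if anything falls off the work surface, if the arm or the gripper's body presses on something with over 40 N, if the wrist force passes 120 N, or if a joint passes its speed limit or range.

## Robot

A 7-joint arm with a two-finger parallel gripper is mounted at the origin on the work surface. World frame = base frame: x ahead of the robot, y to its left, z up, the work surface at z = 0. Lengths are in m, angles in rad, forces in N, time in s.
With the tool pointing down it reaches from about 0.4 to 0.85 m from the base axis. Payload 10.4 kg.
Tool frame: the origin (TCP) lies on the centre line of the jaws, within the pads' length; the fingertips stand 22 mm ahead of it and the grasp point (between the pads) lies 3 mm ahead of it; x points along the fingers, y is the direction in which the jaws open and shut, and the axes are right-handed (so a half turn about x gives the same grasp; the last joint's range is limited). The gripper opens to 87 mm and grips with 3 to 60 N. Pads are 19 mm wide; open, the fingers measure 117 mm over their backs; the gripper's body (75 mm by 190 mm) begins 51 mm behind the grasp point.
Start: joints at [1.113, 0.332, -0.065, 1.46, 0.022, 1.35, -0.088], TCP at [0.263, -0.567, 0.245] pointing down, gripper open.
Joint ranges: [-2.6, 2.6], [-0.5, 2.12], [-1.47, 1.34], [0.16, 2.42], [-1.27, 4.41], [0.06, 2.06], [-2.6, 2.6]. Speed limits (rad/s): [2.22, 2.22, 2.79, 2.79, 3.14, 3.14, 3.14].

## Interface

Orientations are given as a unit quaternion [x, y, z, w].
In Python, from bench import * gives the robot as it stands.
- The arm moves only by the tool arm_command, never from a script. Its argument "targets" is one flat list of numbers, 7 for each row, row after row: the turn, a rotation vector about the tool's x, y, z in units of 45 degrees (1.0 is 45 degrees), then the shift along the tool's x, y, z in units of 25 mm (1.0 is 25 mm), then the opening, from 0 (shut) to 1 (fully open). In form: [wx, wy, wz, tx, ty, tz, fingers, wx, wy, wz, tx, ty, tz, fingers, ...]. A call has 1 to 12 rows; each row shifts and turns the pose as measured when the row begins, along the tool's axes as they then stand; what a row does not reach is not made up. A row lasts 1/12 s, in which the tool goes at most 41.7 mm and 7.16 degrees, less where a joint would pass 70% of its speed; a pose out of reach is approached as far as the arm can. A call with a number of a shift or a turn outside -1 to 1 is refused whole. A call with a gripper value outside its range is refused whole. The fingers move at their own pace and stop on an object; "newtons" is the grip in N (left out, the last holds). Time passes only in rows, so rows that do not move let the fingers close. It gives the time, the measured TCP pose, the force and the opening at its end, in the units of the state.
- read_state(): the state, without advancing time (a new reading comes with each control period).
- camera(name): name is "scene" or "top" or "wrist"; returns the picture (400x640x3 uint8, red, green, blue); there is no depth.
- calibration(name): a dict with "camera_matrix" (3x3 intrinsics, pixels), "D" ([k1, k2, p1, p2, k3] as OpenCV has them; the pictures are not rectified), "R" (3x3) and "t" (3): a world point X has camera coordinates R X + t; the wrist camera has in their place "tool_from_camera" (4x4, takes a point from camera to tool coordinates, whose origin is the TCP and whose axes are the tool frame's). Camera axes: x right, y down, z forward; pixel columns grow to the right and rows downward; lengths in m; the calibration is good to about 2 mm. A picture is of the moment at which its call begins: read the wrist's pose just before it. calibration takes no time and is no camera call.
- close_job(): hands the job in, once; it reports no verdict.
The state is a dict: "time": time; "joint_positions": joint angles; "joint_vel": joint speeds; "joint_torque": joint torques, N m; "ee_pos": TCP position; "eef_rot": TCP orientation; "ft_force": force on the tool from outside, world axes, zero at the start; "torque": the same for the moment, N m; "width": finger opening in m.
Only numpy, scipy, OpenCV 4.12 (cv2) and the standard library are available. Lean on these libraries where they do the work, as an engineer would, in place of code of your own. Each camera call takes 0.05 s, during which the arm holds its last target.

## Working session

There is one attempt and no reset: what is moved stays moved. The work goes in short steps, Python scripts to look and compute and a tool call to move; the robot and the scene stay as the last step left them, time stands still between calls to the robot, and variables do not carry over. Pictures are saved under pics/ and viewed, and the job is handed in when it is done.

Besides the shell and the picture viewer there is one more tool, called after "Emit:" in YAML: its name, and indented under it one key for each argument. arm_command: Moves the arm, as the interface text tells. Shifts and turns lie within -1 to 1; 1 stands for 25 mm of shift or 45 degrees of turn. Its arguments: {"type":"object","properties":{"targets":{"type":"array","items":{"type":"number","minimum":-1,"maximum":1}},"newtons":{"type":"number"}},"required":["targets"]}

```bash
mkdir -p pics; ls
python3 - <<'E'
from bench import *
import cv2
s=read_state(); print(s)
for n in ["scene","top","wrist"]:
    im=camera(n); cv2.imwrite(f"pics/{n}0.png",im[:,:,::-1])
    c=calibration(n); print(n,{k:__import__('numpy').round(v,4).tolist() for k,v in c.items()})
E
```

```text
pics
{'time': 0.0, 'joint_positions': array([ 1.1134077 ,  0.33283497, -0.06470313,  1.46095077,  0.02155738,
        1.34988831, -0.08849001]), 'joint_vel': array([ 8.82549351e-04,  8.25795888e-04, -1.43233759e-03,  1.07540929e-03,
        1.28953874e-03, -8.17524627e-05,  1.19190469e-03]), 'joint_torque': array([-5.83087531e-04, -6.23257041e+01,  2.40964594e-02, -3.89898634e+01,
       -6.13971404e-02,  3.97948804e-02,  8.20485388e-05]), 'ee_pos': array([ 0.26312081, -0.56651994,  0.24377244]), 'eef_rot': array([-0.69034768, -0.15299902,  0.6905751 , -0.15204408]), 'ft_force': array([-0.235812  ,  0.52338562,  0.07779695]), 'torque': array([0.01266505, 0.02896633, 0.04185377]), 'width': 0.08666421520192029}
scene {'camera_matrix': [[497.709, 0.0, 315.8164], [0.0, 497.709, 199.6171], [0.0, 0.0, 1.0]], 'D': [0.024, 0.0, 0.0, 0.0, 0.0], 'R': [[-0.3085, 0.9511, 0.0142], [0.688, 0.2334, -0.6872], [-0.6569, -0.2023, -0.7263]], 't': [0.1632, -0.2984, 1.4517]}
top {'camera_matrix': [[457.0787, 0.0, 320.3591], [0.0, 457.0787, 194.5001], [0.0, 0.0, 1.0]], 'D': [-0.1001, 0.0, 0.0, 0.0, 0.0], 'R': [[-0.0192, -0.9998, -0.0082], [-0.998, 0.0197, -0.0595], [0.0596, 0.007, -0.9982]], 't': [0.0204, 0.5077, 1.0776]}
wrist {'camera_matrix': [[323.3052, 0.0, 315.4388], [0.0, 323.3052, 205.5573], [0.0, 0.0, 1.0]], 'D': [-0.0553, 0.0, 0.0, 0.0, 0.0], 'tool_from_camera': [[-0.0008, -0.2996, 0.9541, -0.1383], [1.0, -0.0019, 0.0002, 0.0007], [0.0017, 0.9541, 0.2996, -0.0829], [0.0, 0.0, 0.0, 1.0]]}
```

View pics/scene0.png

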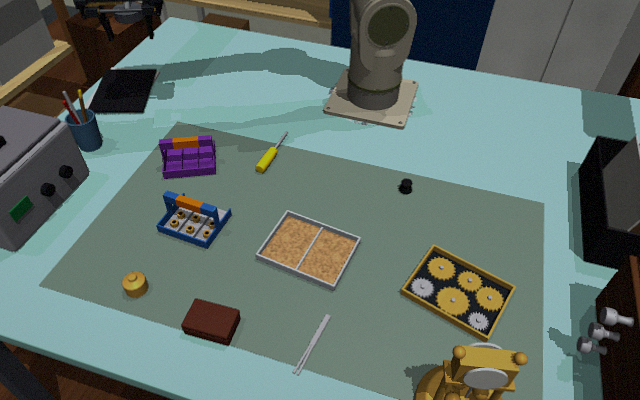

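View pics/top0.png

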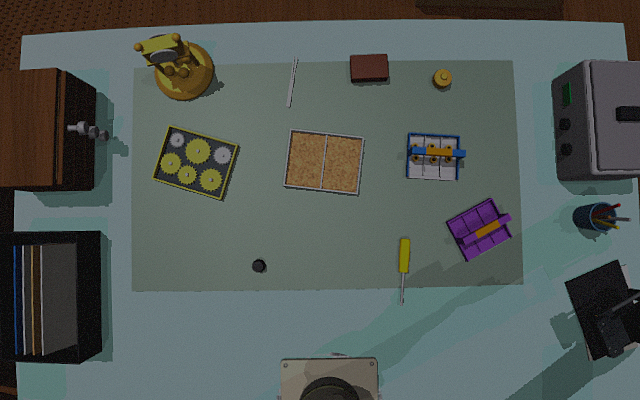

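Candidates, top view: the blue-walled box at (434,156) holds nuts and has an orange bar, so it is the shaker. The purple box at (480,228) is the look-alike. The cork tray with a white rib at (325,160) is the target, and the brass tray with wheels at (196,162) is not. Next I'll confirm with crops and measure.

```bash
cat > h.py <<'E'
import numpy as np, cv2
from bench import *
from scipy.spatial.transform import Rotation as Ro
def ray(n,px,s=None):
    c=calibration(n); K=np.array(c["camera_matrix"]);D=np.array(c["D"],float)
    p=cv2.undistortPoints(np.array(px,float).reshape(-1,1,2),K,D).reshape(-1,2)
    d=np.c_[p,np.ones(len(p))]
    if n=="wrist":
        T=np.array(c["tool_from_camera"]);W=Ro.from_quat(s["eef_rot"]).as_matrix()
        R=W@T[:3,:3];o=W@T[:3,3]+s["ee_pos"];return o,d@R.T
    R=np.array(c["R"]);t=np.array(c["t"]);return -R.T@t,d@R
def onz(n,px,z,s=None):
    o,d=ray(n,px,s);return o+d*((z-o[2])/d[:,2])[:,None]
def tri(p1,p2):
    A=np.zeros((3,3));b=np.zeros(3)
    for n,p in(("top",p1),("scene",p2)):
        o,d=ray(n,[p]);d=d[0]/np.linalg.norm(d[0]);M=np.eye(3)-np.outer(d,d);A+=M;b+=M@o
    return np.linalg.solve(A,b)
def proj(n,X,s=None):
    c=calibration(n);K=np.array(c["camera_matrix"]);D=np.array(c["D"],float)
    if n=="wrist":
        T=np.array(c["tool_from_camera"]);W=Ro.from_quat(s["eef_rot"]).as_matrix()
        R=(W@T[:3,:3]).T;t=-R@(W@T[:3,3]+s["ee_pos"])
    else: R=np.array(c["R"]);t=np.array(c["t"])
    return cv2.projectPoints(np.array(X,float).reshape(-1,1,3),cv2.Rodrigues(R)[0],t,K,D)[0].reshape(-1,2)
E
python3 - <<'E'
from h import *
np.set_printoptions(precision=4,suppress=True)
t=cv2.imread("pics/top0.png");s=cv2.imread("pics/scene0.png")
a=cv2.resize(t[110:210,270:490],None,fx=3.6,fy=3.6,interpolation=cv2.INTER_CUBIC)
cv2.imwrite("pics/topcrop.png",a)
cv2.imwrite("pics/scenecrop.png",cv2.resize(s[180:300,145:375],None,fx=3.4,fy=3.4,interpolation=cv2.INTER_CUBIC))
def mask(im,lo,hi,roi):
    h=cv2.cvtColor(im,cv2.COLOR_BGR2HSV);m=cv2.inRange(h,lo,hi);z=np.zeros_like(m);x0,y0,x1,y1=roi;z[y0:y1,x0:x1]=m[y0:y1,x0:x1];return z
for nm,im,roi in(("top",t,(400,120,475,190)),("scene",s,(150,185,240,250))):
    m=mask(im,(8,150,120),(20,255,255),roi)
    cs,_=cv2.findContours(m,0,1);c=max(cs,key=cv2.contourArea);M=cv2.moments(c)
    print(nm,"orange",cv2.contourArea(c),M['m10']/M['m00'],M['m01']/M['m00'],cv2.minAreaRect(c))
    m=mask(im,(100,120,50),(125,255,255),roi);ys,xs=np.nonzero(m);print("blue bbox",xs.min(),xs.max(),ys.min(),ys.max())
E
```

```text
top orange 104.0 438.7852564102564 150.81410256410257 ((439.03961181640625, 150.66856384277344), (24.210660934448242, 6.468860626220703), 2.726311206817627)
blue bbox 407 465 132 179
scene orange 136.0 189.03063725490193 200.63970588235293 ((188.64999389648438, 200.55001831054688), (26.879362106323242, 6.324555397033691), 18.434947967529297)
blue bbox 156 230 190 247
```

View pics/topcrop.png

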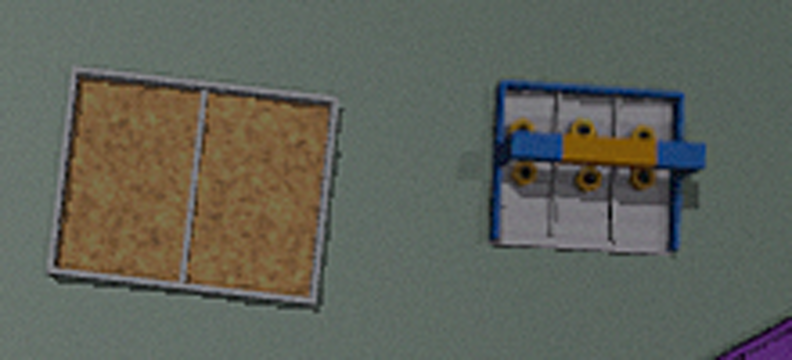

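View pics/scenecrop.png

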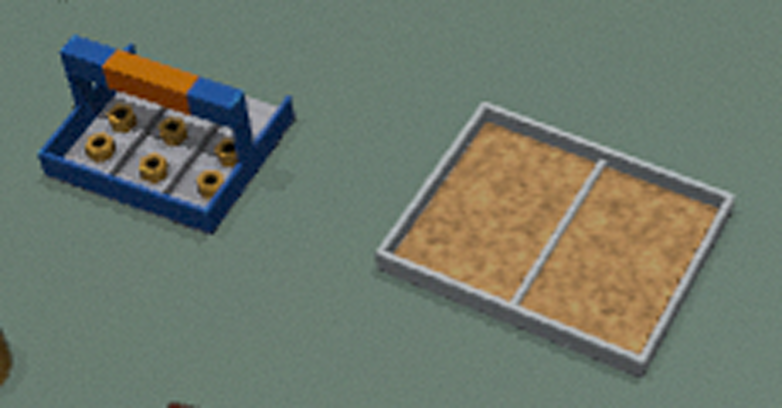

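Run:
```python
from h import *
np.set_printoptions(precision=4,suppress=True)
tc=lambda l:[(270+u/3.6,110+v/3.6) for u,v in l]
sc=lambda l:[(145+u/3.4,180+v/3.4) for u,v in l]
print("cam",ray("top",[(0,0)])[0],ray("scene",[(0,0)])[0])
T=onz("top",tc([(74,69),(338,100),(318,305),(50,272)]),.018);print("tray top",T,T.mean(0))
T2=onz("scene",sc([(485,104),(734,197),(640,367),(377,256)]),.018);print("tray scene",T2,T2.mean(0))
for A,B in((T[0],T[1]),(T[3],T[2])):
  print(np.degrees(np.arctan2(*(A-B)[1::-1]))-90,np.linalg.norm(A-B))
for A,B in((T[0],T[3]),(T[1],T[2])):print(np.degrees(np.arctan2(*(A-B)[1::-1])),np.linalg.norm(A-B))
rib=onz("top",tc([(206,90),(184,285)]),.010);print("rib",rib)
S=onz("top",tc([(498,82),(684,94)]),.024);print("shaker back",S,np.linalg.norm(S[0]-S[1]),np.degrees(np.arctan2(*(S[0]-S[1])[1::-1]))-90)
F=onz("top",tc([(492,243),(676,251)]),.012);print("front",F)
S2=onz("scene",sc([(40,155),(212,210)]),.024);print("shaker back scene",S2,np.linalg.norm(S2[0]-S2[1]),np.degrees(np.arctan2(*(S2[1]-S2[0])[1::-1]))-90)
print("orange tri",tri((438.8,150.8),(189,200.6)))
s=read_state();print(Ro.from_quat(s['eef_rot']).as_matrix())
```

```text
cam [0.4428 0.0028 1.106 ] [1.2092 0.2081 0.8471]
tray top [[ 0.6671  0.0793  0.018 ]
 [ 0.6424 -0.0969  0.018 ]
 [ 0.5055 -0.08    0.018 ]
 [ 0.5309  0.0972  0.018 ]] [ 0.5865 -0.0001  0.018 ]
tray scene [[ 0.5119 -0.0722  0.018 ]
 [ 0.5358  0.1034  0.018 ]
 [ 0.6755  0.0832  0.018 ]
 [ 0.65   -0.0913  0.018 ]] [0.5933 0.0058 0.018 ]
-7.956819638359761 0.1779277122322683
-8.169744058338054 0.1791021541044233
-7.49325022182497 0.13731667866793523
-7.00838519768188 0.1379966738207901
rib [[ 0.6524 -0.0089  0.01  ]
 [ 0.5211  0.0085  0.01  ]]
shaker back [[ 0.6517 -0.2036  0.024 ]
 [ 0.6418 -0.3289  0.024 ]] 0.1257026530475323 -4.507345516150963
front [[ 0.5451 -0.1981  0.012 ]
 [ 0.5374 -0.3225  0.012 ]]
shaker back scene [[ 0.648  -0.3216  0.024 ]
 [ 0.6537 -0.199   0.024 ]] 0.12265899076583013 -2.656035982451371
orange tri [ 0.599  -0.2621  0.0737]
[[-0.0005  0.4212 -0.9069]
 [ 0.0009 -0.9069 -0.4212]
 [-1.     -0.001   0.    ]]
```

Crops confirm: nuts sit in the blue box with the orange bar, and the cork tray is empty. The estimates are grip ≈ (0.597,-0.261) with yaw ≈ -3.7°, and tray centre ≈ (0.590,0.003) with yaw ≈ -7.6°. I'll move above the shaker.

Emit:
arm_command:
  targets: [0,0,0,0,-0.3,-0.95,1,0,0,0,0,-0.3,-0.95,1,0,0,0,0,-0.3,-0.95,1,0,0,0,0,-0.3,-0.95,1,0,0,0,0,-0.3,-0.95,1,0,0,0,0,-0.3,-0.95,1,0,0,0,0,-0.3,-0.95,1,0,0,0,0,-0.3,-0.95,1,0,0,0,0,-0.3,-0.95,1,0,0,0,0,-0.3,-0.95,1,0,0,0,0,-0.3,-0.95,1,0,0,0,0,-0.3,-0.95,1]

```text
time: 1.15
ee_pos: [0.4859, -0.3612, 0.2392]
eef_rot: [-0.689, -0.15, 0.694, -0.146]
ft_force: [0.8, -0.8, -0.4]
width: 0.0869
```

Emit:
arm_command:
  targets: [-0.14,0,0,0,0,0,1,-0.14,0,0,0,0,0,1,-0.14,0,0,0,0,0,1,-0.14,0,0,0,0,0,1,-0.14,0,0,0,0,0,1,-0.14,0,0,0,0,0,1,-0.14,0,0,0,0,0,1,-0.14,0,0,0,0,0,1,-0.14,0,0,0,0,0,1,-0.14,0,0,0,0,0,1]

```text
time: 1.98
ee_pos: [0.4914, -0.3517, 0.2356]
eef_rot: [0.497, 0.508, -0.498, 0.497]
ft_force: [0.0, 0.0, 0.3]
width: 0.0869
```

```bash
cat >> h.py <<'E'
def go(target,yaw,tilt=0,pr=True):
    """world error to a tool target: y axis heading yaw deg, tilt=mouth-down deg"""
    s=read_state();W=Ro.from_quat(s['eef_rot']).as_matrix()
    c,sn=np.cos(np.radians(yaw)),np.sin(np.radians(yaw))
    G=np.array([[0,c,sn],[0,sn,-c],[-1,0,0]])@Ro.from_euler('z',tilt,degrees=True).as_matrix()
    np.set_printoptions(precision=4,suppress=True)
    print("t",round(s['time'],2),"pos",s['ee_pos'],"w",round(s['width'],4),"F",s['ft_force'],"q",s['joint_positions'])
    print("turn units",np.degrees(Ro.from_matrix(W.T@G).as_rotvec())/45)
    print("shift units (tool)",W.T@(np.array(target)-s['ee_pos'])/.025)
    return s
E
python3 - <<'E'
from h import *
go((.597,-.261,.22),-3.7)
E
```

```text
t 1.98 pos [ 0.4914 -0.3517  0.2356] w 0.0869 F [0.006  0.0331 0.2772] q [ 0.8536  0.3289 -0.3852  1.5021  0.1208  1.3496  0.4687]
turn units [ 0.0948 -0.0127  0.0147]
shift units (tool) [ 0.6121  4.2661 -3.5779]
```

Emit:
arm_command:
  targets: [0.02,0,0,0,0.65,-0.55,1,0.02,0,0,0,0.65,-0.55,1,0.02,0,0,0,0.65,-0.55,1,0.02,0,0,0,0.65,-0.55,1,0,0,0,0,0.65,-0.55,1,0,0,0,0,0.65,-0.55,1,0,0,0,0,0.3,-0.2,1,0,0,0,0,0,0,1]

```text
time: 2.65
ee_pos: [0.5997, -0.2655, 0.2319]
eef_rot: [-0.511, -0.494, 0.514, -0.48]
ft_force: [-0.0, -0.2, 0.2]
width: 0.0866
```

Run:
```python
from h import *
s=go((.597,-.261,.13),-3.7)
im=camera("wrist");cv2.imwrite("pics/w1.png",im[:,:,::-1])
im2=camera("top");cv2.imwrite("pics/t1.png",im2[:,:,::-1])
c=np.cos(np.radians(-3.7));sn=np.sin(np.radians(-3.7))
P=lambda x,y,z:[.597+c*x-sn*y,-.261+sn*x+c*y,z]
print(proj("wrist",[P(0,0,.076),P(-.008,0,.076),P(.008,0,.076),P(0,.05,.076),P(0,-.05,.076)],s))
```

```text
t 2.65 pos [ 0.5997 -0.2655  0.2319] w 0.0866 F [-0.0329 -0.194   0.2001] q [ 0.6471  0.4536 -0.4165  1.3509  0.174   1.3934  0.1834]
turn units [ 0.0175 -0.0138  0.022 ]
shift units (tool) [ 4.0782 -0.0451 -0.1303]
[[314.6922 192.3082]
 [306.2053 192.1726]
 [323.1851 192.445 ]
 [315.3304 138.4673]
 [314.113  241.3788]]
```

View pics/w1.png

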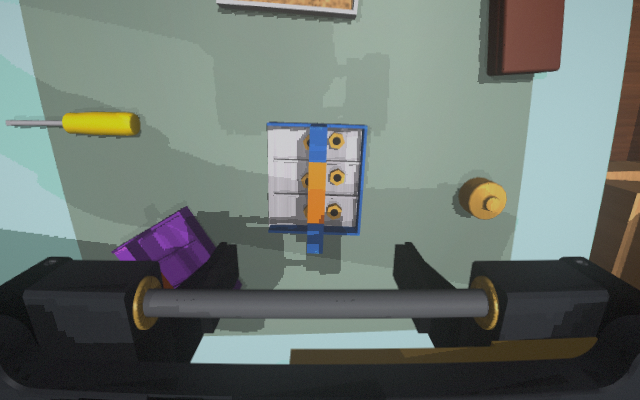

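The wrist view shows the orange bar at (317,193), about 2 mm from the predicted spot, and the fingers straddle it. Descending.

Emit:
arm_command:
  targets: [0,-0.01,0.02,0.7,0,-0.1,1,0,0,0,0.7,0,0,1,0,0,0,0.7,0,0,1,0,0,0,0.7,0,0,1,0,0,0,0.7,0,0,1,0,0,0,0.6,0,0,1,0,0,0,0.4,0,0,1,0,0,0,0,0,0,1]

```text
time: 3.42
ee_pos: [0.5889, -0.2792, 0.1175]
eef_rot: [-0.515, -0.481, 0.519, -0.484]
ft_force: [-0.8, 0.3, -0.6]
width: 0.0871
```

Run:
```python
from h import *
s=go((.599,-.262,.069),-4)
im=camera("wrist");cv2.imwrite("pics/w2.png",im[:,:,::-1])
```

```text
t 3.42 pos [ 0.5889 -0.2792  0.1175] w 0.0871 F [-0.7829  0.2511 -0.5934] q [ 0.6631  0.5126 -0.3953  1.5145  0.2157  1.1562  0.1574]
turn units [0.0011 0.0091 0.0014]
shift units (tool) [ 1.9327  0.356  -0.7297]
```

View pics/w2.png

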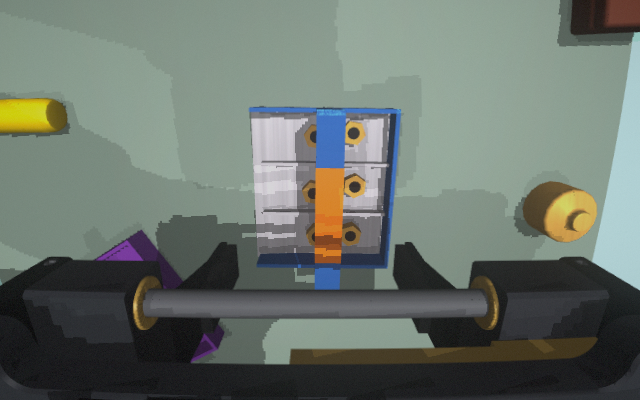

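The bar at (330,200) is between the fingers. The arm drifted about 20 mm sideways on the way down, so I'll correct that and then finish the descent.

Emit:
arm_command:
  targets: [0,0,0,0,0.36,-0.75,1,0,0,0,0,0.1,-0.2,1,0,0,0,0,0,0,1]

```text
time: 3.72
ee_pos: [0.6022, -0.2597, 0.1213]
eef_rot: [-0.516, -0.478, 0.52, -0.484]
ft_force: [-0.3, -0.7, -0.3]
width: 0.0868
```

Run:
```python
from h import *
s=go((.599,-.262,.069),-4)
```

```text
t 3.72 pos [ 0.6022 -0.2597  0.1213] w 0.0868 F [-0.2746 -0.6511 -0.3399] q [ 0.6289  0.5155 -0.4002  1.5026  0.2211  1.1631  0.1146]
turn units [-0.0047  0.0129 -0.0026]
shift units (tool) [ 2.0916 -0.1256  0.0789]
```

Emit:
arm_command:
  targets: [0,0,0,0.5,0,-0.05,1,0,0,0,0.5,0,-0.05,1,0,0,0,0.5,0,-0.05,1,0,0,0,0.4,0,-0.05,1,0,0,0,0.25,0,0,1,0,0,0,0,0,0,1]

```text
time: 4.22
ee_pos: [0.6018, -0.2578, 0.0629]
eef_rot: [-0.516, -0.477, 0.521, -0.485]
ft_force: [0.0, 0.9, 0.6]
width: 0.0872
```

Run:
```python
from h import *
s=go((.599,-.262,.069),-4)
im=camera("scene");cv2.imwrite("pics/s2.png",cv2.resize(im[130:290,100:340,::-1],None,fx=3.3,fy=3.3))
```

```text
t 4.22 pos [ 0.6018 -0.2578  0.0629] w 0.0872 F [0.0436 0.8797 0.6066] q [ 0.6174  0.5722 -0.3871  1.5517  0.2495  1.06    0.0897]
turn units [-0.0063  0.0155 -0.0038]
shift units (tool) [-0.2417 -0.0966  0.1792]
```

View pics/s2.png

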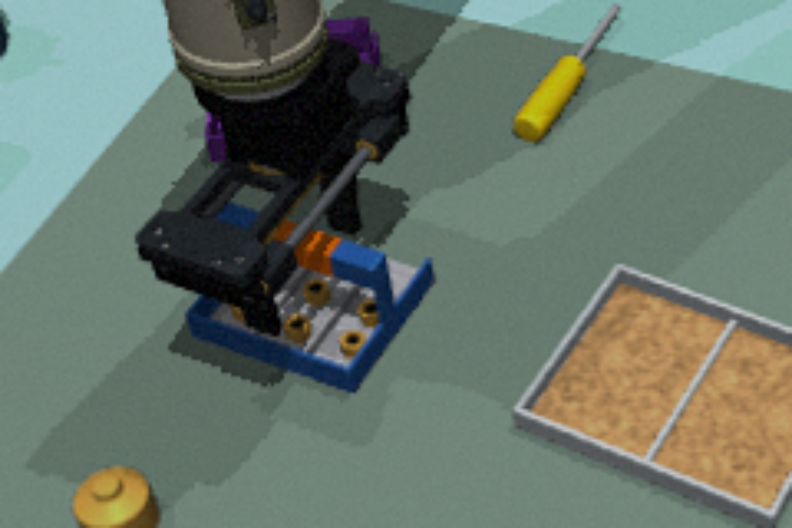

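The scene view shows the jaws straddling the orange bar. I'll raise 6 mm, centre, and close.

Emit:
arm_command:
  targets: [0,0.01,0,-0.25,-0.1,0.18,1,0,0,0,0,0,0,0.5,0,0,0,0,0,0,0.2,0,0,0,0,0,0,0,0,0,0,0,0,0,0,0,0,0,0,0,0,0,0,0,0,0,0,0,0,0,0,0,0,0,0,0]
  newtons: 40

```text
time: 4.93
ee_pos: [0.6, -0.2638, 0.0731]
eef_rot: [0.519, 0.478, -0.518, 0.484]
ft_force: [0.6, 0.5, 0.1]
width: 0.0481
```

Run:
```python
from h import *
s=go((.599,-.262,.069),-4)
```

```text
t 4.93 pos [ 0.6    -0.2638  0.0731] w 0.0481 F [0.6127 0.5306 0.0616] q [ 0.6338  0.5616 -0.3912  1.5443  0.2368  1.0743  0.1094]
turn units [-0.0075  0.0064 -0.009 ]
shift units (tool) [ 0.1635 -0.0454 -0.0691]
```

Emit:
arm_command:
  targets: [0,0,0,0.15,0,0,0,0,0,0,0,0,0,0,0,0,0,0,0,0,0,0,0,0,0,0,0,0,0,0,0,0,0,0,0,0,0,0,0,0,0,0,0,0,0,0,0,0,0,0,0,0,0,0,0,0,0,0,0,0,0,0,0]

```text
time: 5.68
ee_pos: [0.5998, -0.2634, 0.0686]
eef_rot: [0.519, 0.478, -0.518, 0.484]
ft_force: [-0.6, 0.1, -0.5]
width: 0.0157
```

Run:
```python
from h import *
s=go((.599,-.262,.069),-4)
```

```text
t 5.68 pos [ 0.5998 -0.2634  0.0686] w 0.0157 F [-0.6223  0.0885 -0.4546] q [ 0.6327  0.5666 -0.3902  1.5473  0.2389  1.0675  0.1079]
turn units [-0.007   0.006  -0.0079]
shift units (tool) [-0.0163 -0.0372 -0.0526]
```

Gripped, with the width at 15.7 mm. Lifting gently.

Emit:
arm_command:
  targets: [0,0,0,-0.2,0,0,0,0,0,0,-0.3,0,0,0,0,0,0,-0.4,0,0,0,0,0,0,-0.4,0,0,0,0,0,0,-0.4,0,0,0,0,0,0,-0.4,0,0,0,0,0,0,-0.4,0,0,0,0,0,0,-0.3,0,0,0,0,0,0,-0.2,0,0,0,0,0,0,0,0,0,0]

```text
time: 6.52
ee_pos: [0.5992, -0.2628, 0.1525]
eef_rot: [0.519, 0.478, -0.518, 0.484]
ft_force: [-0.1, -0.3, -3.0]
width: 0.0154
```

Run:
```python
from h import *
s=go((.61,.003,.16),-7.6)
im=camera("scene");cv2.imwrite("pics/s3.png",cv2.resize(im[130:290,100:340,::-1],None,fx=3.3,fy=3.3))
```

```text
t 6.52 pos [ 0.5992 -0.2628  0.1525] w 0.0154 F [-0.0709 -0.2607 -2.9997] q [ 0.6441  0.4833 -0.4078  1.4796  0.2017  1.2123  0.1335]
turn units [ 0.0734  0.0058 -0.0084]
shift units (tool) [ -0.3516  -0.3618 -10.6311]
```

View pics/s3.png

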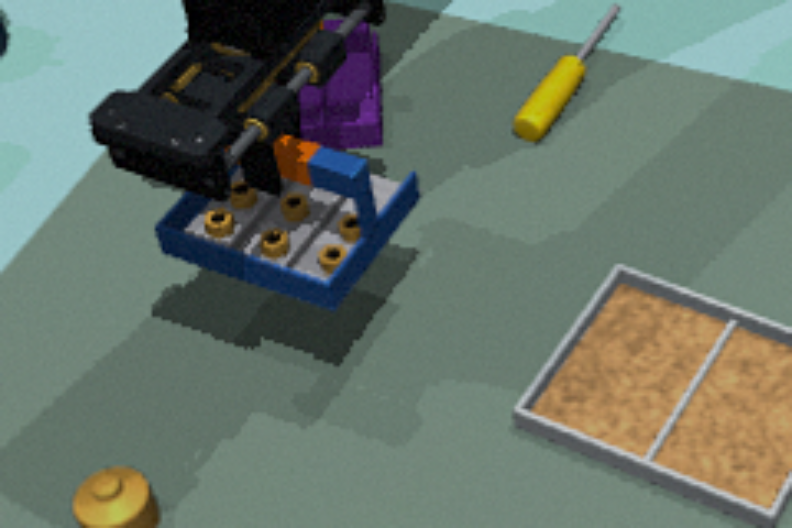

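All six nuts are in the lifted shaker, and the 3.0 N load matches the full weight. Carrying it level over the tray.

Emit:
arm_command:
  targets: [0.01,0,0,0,0,-0.3,0,0.01,0,0,0,-0.03,-0.5,0,0.01,0,0,0,-0.03,-0.7,0,0.01,0,0,0,-0.03,-0.8,0,0.01,0,0,0,-0.03,-0.8,0,0.01,0,0,0,-0.03,-0.8,0,0.01,0,0,0,-0.03,-0.8,0,0,0,0,0,-0.03,-0.8,0,0,0,0,0,-0.03,-0.8,0,0,0,0,0,-0.03,-0.7,0,0,0,0,0,0,-0.5,0,0,0,0,0,0,-0.2,0]

```text
time: 7.57
ee_pos: [0.61, -0.0575, 0.1421]
eef_rot: [-0.531, -0.465, 0.536, -0.463]
ft_force: [-0.0, -0.3, -2.5]
width: 0.0158
```

Run:
```python
from h import *
s=go((.612,.00,.15),-7.6)
```

```text
t 7.57 pos [ 0.61   -0.0575  0.1421] w 0.0158 F [-0.018  -0.3129 -2.4515] q [ 0.3937  0.4276 -0.4776  1.5923  0.2085  1.1803 -0.2676]
turn units [-0.0085  0.0028  0.0094]
shift units (tool) [-0.3204 -0.242  -2.2881]
```

Emit:
arm_command:
  targets: [0,0,0,-0.1,-0.05,-0.4,0,0,0,0,-0.1,-0.05,-0.5,0,0,0,0,-0.1,-0.05,-0.5,0,0,0,0,-0.1,-0.05,-0.5,0,0,0,0,0,-0.05,-0.35,0,0,0,0,0,0,-0.15,0,0,0,0,0,0,0,0]

```text
time: 8.15
ee_pos: [0.6122, 0.0086, 0.1525]
eef_rot: [-0.531, -0.465, 0.536, -0.462]
ft_force: [0.3, -0.2, -3.9]
width: 0.0158
```

Run:
```python
from h import *
s=go((.612,.00,.15),-7.6)
for n in("top","scene"):
  im=camera(n)
  if n=="top": im=cv2.resize(im[90:220,220:420,::-1],None,fx=4,fy=4)
  else: im=cv2.resize(im[130:310,210:430,::-1],None,fx=3.3,fy=3.3)
  cv2.imwrite(f"pics/{n}4.png",im)
```

```text
t 8.15 pos [0.6122 0.0086 0.1525] w 0.0158 F [ 0.2729 -0.1631 -3.8968] q [ 0.3059  0.422  -0.5036  1.5812  0.2134  1.2022 -0.38  ]
turn units [-0.0099  0.003   0.0104]
shift units (tool) [0.1023 0.0424 0.3421]
```

View pics/top4.png

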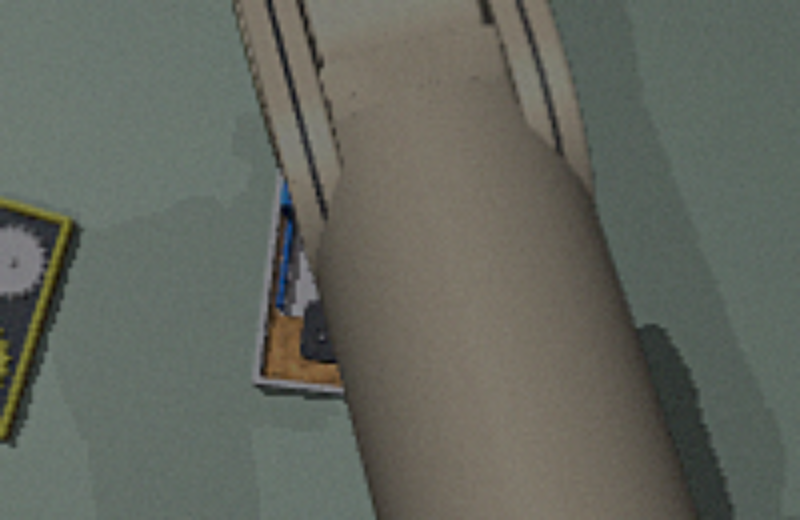

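View pics/scene4.png

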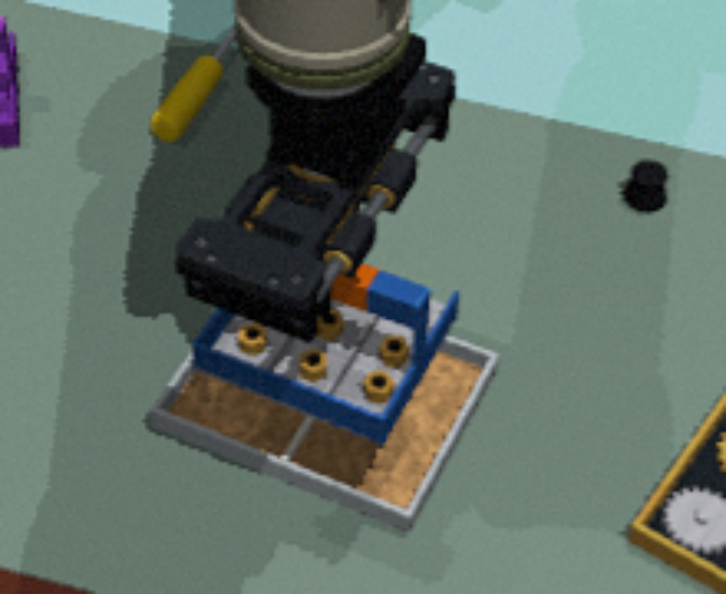

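The shaker is level over the tray with all six nuts visible (e.g. (251,338) and (378,385) in the crop). I'll centre it, lower, and start to tip.

Emit:
arm_command:
  targets: [0,0,0,0.3,0,0.15,0,0,0,0,0.35,0,0.15,0,0,0,0,0.2,0,0,0,0,0,0.1,0,0,0,0,0,0,0.1,0,0,0,0,0,0,0.1,0,0,0,0,0,0,0.08,0,0,0,0,0,0,0,0,0,0,0]

```text
time: 8.92
ee_pos: [0.6085, -0.0087, 0.1224]
eef_rot: [0.597, 0.376, -0.464, 0.536]
ft_force: [-0.4, 0.3, -3.1]
width: 0.0154
```

Run:
```python
from h import *
s=go((.612,.00,.131),-7.6,40)
im=camera("scene")
im=cv2.resize(im[130:310,210:430,::-1],None,fx=3.3,fy=3.3)
cv2.imwrite(f"pics/s5.png",im)
```

```text
t 8.92 pos [ 0.6085 -0.0087  0.1224] w 0.0154 F [-0.4274  0.3046 -3.0793] q [ 0.342   0.2556 -0.4965  1.8879  0.2965  0.7635 -0.4614]
turn units [-0.0176  0.0159  0.5139]
shift units (tool) [-0.3039  0.1827 -0.3628]
```

View pics/s5.png

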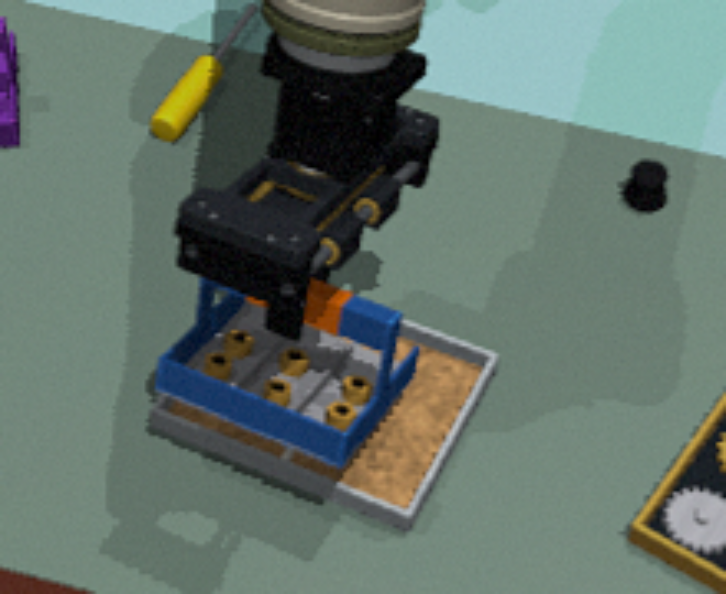

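Emit:
arm_command:
  targets: [0,0,0,-0.2,0.1,-0.25,0,0,0,0,-0.1,0.1,-0.2,0,0,0,0,0,0,0,0]

```text
time: 9.22
ee_pos: [0.614, 0.0014, 0.1318]
eef_rot: [0.596, 0.378, -0.467, 0.533]
ft_force: [1.1, 0.9, -1.8]
width: 0.0157
```

Run:
```python
from h import *
s=go((.612,.00,.131),-7.6,40)
W=Ro.from_quat(s['eef_rot']).as_matrix()
# shaker frame in tool: x=tool y, y=-tool z, z=-tool x ; grip 3mm ahead
L=lambda x,y,z:s['ee_pos']+W@np.array([.003-z,x,-y])
pts=[L(.053,-.062,-.042),L(.053,.062,-.042),L(0,.062,.01),L(-.057,.062,-.06)]
print(np.array(pts)); p=proj("scene",pts); print((p-[210,130])*3.3)
im=camera("scene")
im=cv2.resize(im[130:310,210:430,::-1],None,fx=3.3,fy=3.3)
for a in (p-[210,130])*3.3: cv2.circle(im,(int(a[0]),int(a[1])),3,(0,0,255),1)
cv2.imwrite(f"pics/s6.png",im)
```

```text
t 9.22 pos [0.614  0.0014 0.1318] w 0.0157 F [ 1.0781  0.8791 -1.8235] q [ 0.3252  0.2611 -0.5009  1.8578  0.2972  0.7992 -0.4782]
turn units [-0.021   0.0179  0.5244]
shift units (tool) [ 0.0126 -0.0778  0.067 ]
[[ 0.6673 -0.0697  0.1039]
 [ 0.6863  0.0528  0.1034]
 [ 0.6216  0.063   0.1383]
 [ 0.587   0.068   0.055 ]]
[[163.5441 355.7864]
 [354.8069 436.3481]
 [407.9647 316.1323]
 [426.2569 365.2625]]
```

View pics/s6.png

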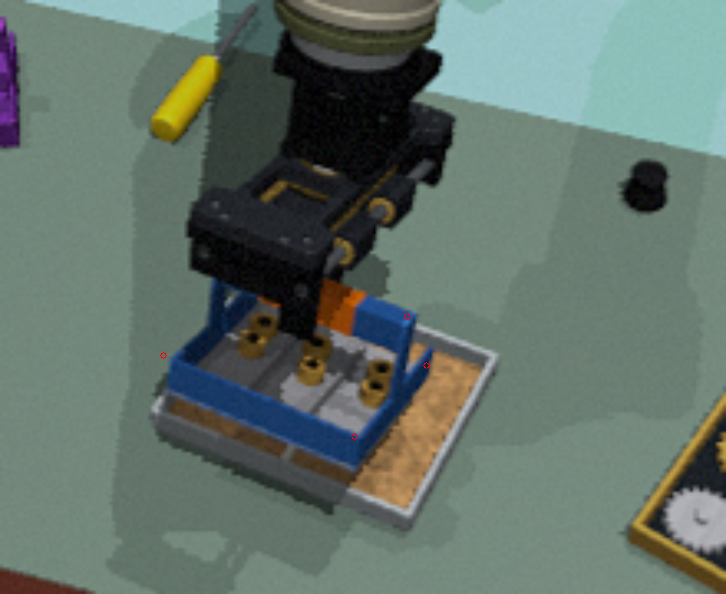

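The predicted corners match the shaker within a few px, and it is centred over the tray. The nuts are beginning to slide in their lanes, so I'll keep tipping.

Emit:
arm_command:
  targets: [0,0,0.07,0,0,0,0,0,0,0.07,0,0,0,0,0,0,0.07,0,0,0,0,0,0,0.07,0,0,0,0,0,0,0.07,0,0,0,0,0,0,0.07,0,0,0,0,0,0,0,0,0,0,0]

```text
time: 9.85
ee_pos: [0.6186, 0.0027, 0.133]
eef_rot: [0.653, 0.272, -0.368, 0.603]
ft_force: [-1.0, 0.4, -2.8]
width: 0.0153
```

Run:
```python
from h import *
s=go((.612,.00,.131),-7.6,40)
im=camera("scene")
im=cv2.resize(im[130:310,210:430,::-1],None,fx=3.3,fy=3.3)
cv2.imwrite(f"pics/s7.png",im)
im=camera("wrist");cv2.imwrite("pics/w7.png",im[:,:,::-1])
```

```text
t 9.85 pos [0.6186 0.0027 0.133 ] w 0.0153 F [-0.9707  0.4113 -2.8318] q [ 0.2204  0.119  -0.4161  2.1285  0.6923  0.3806 -0.9125]
turn units [-0.0211  0.015   0.0895]
shift units (tool) [-0.0775 -0.2458  0.1457]
```

View pics/s7.png

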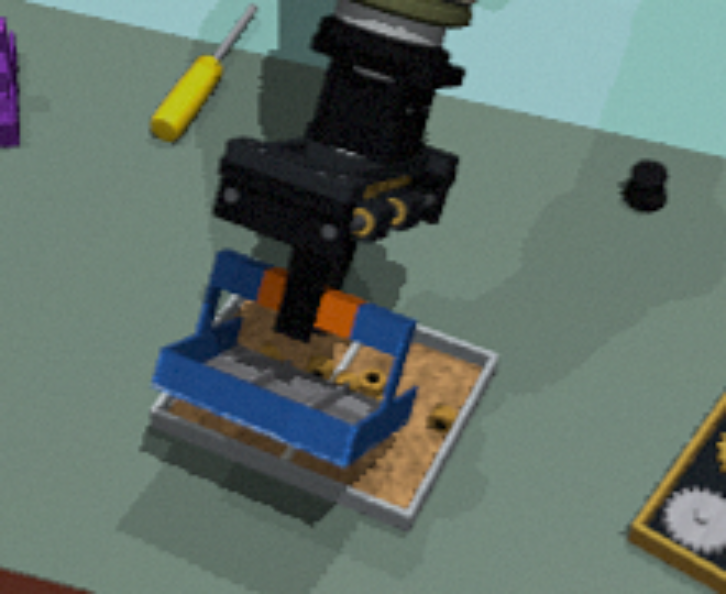

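View pics/w7.png

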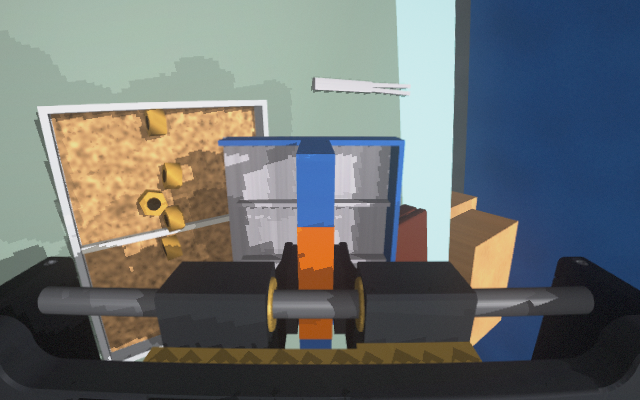

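Nuts are out: five are visible in the wrist view at (155,122), (170,175), (152,204), (172,218) and (172,245), possibly still settling. I'll shake briefly and look again.

Emit:
arm_command:
  targets: [0,0,0.05,-0.15,0,0,0,0,0,0,0.15,0,0,0,0,0,0,-0.15,0,0,0,0,0,0,0.15,0,0,0,0,0,0,0,0,0,0,0,0,0,0,0,0,0]

```text
time: 10.45
ee_pos: [0.6246, 0.0016, 0.1367]
eef_rot: [0.658, 0.26, -0.359, 0.609]
ft_force: [-0.4, -0.6, -2.5]
width: 0.0154
```

Run:
```python
from h import *
s=go((.612,.00,.131),-7.6,40)
im=camera("scene")
im=cv2.resize(im[130:310,210:430,::-1],None,fx=3.3,fy=3.3)
cv2.imwrite(f"pics/s8.png",im)
im=camera("wrist");cv2.imwrite("pics/w8.png",im[:,:,::-1])
```

```text
t 10.45 pos [0.6246 0.0016 0.1367] w 0.0154 F [-0.4047 -0.5602 -2.4677] q [ 0.1988  0.117  -0.3969  2.1378  0.7834  0.357  -1.0057]
turn units [-0.0239  0.0183  0.0467]
shift units (tool) [-0.1198 -0.5228  0.1401]
```

View pics/s8.png

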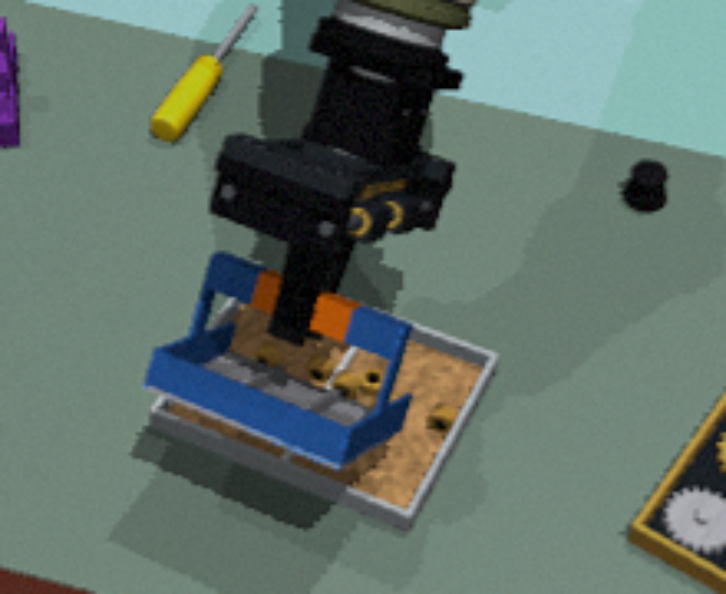

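View pics/w8.png

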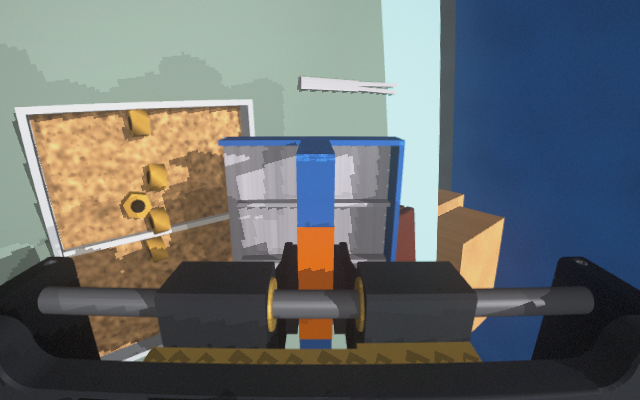

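The scene view shows a nut at (268,355) on the y<0 side, a couple by the rib, and one at (440,418) near the far wall. The shaker looks empty. I'll lift away and look properly.

Emit:
arm_command:
  targets: [0,0,0,-0.3,0.25,0,0,0,0,0,-0.4,0.3,0,0,0,0,0,-0.4,0.3,0,0,0,0,0,-0.4,0.3,0,0,0,0,0,-0.4,0.3,0,0,0,0,-0.14,0,0,0.5,0,0,0,-0.14,0,0,0.7,0,0,0,-0.14,0,0,0.7,0,0,0,-0.14,0,0,0.7,0,0,0,-0.14,0,0,0.7,0,0,0,-0.14,0,0,0.7,0,0,0,0,0,0,0.5,0]

```text
time: 11.55
ee_pos: [0.6035, -0.1058, 0.1989]
eef_rot: [-0.531, -0.472, 0.536, -0.456]
ft_force: [-0.5, 0.0, -2.9]
width: 0.0155
```

Run:
```python
from h import *
s=go((.60,-.262,.17),-4,0)
im=camera("scene")
im=cv2.resize(im[180:310,230:400,::-1],None,fx=4.5,fy=4.5)
cv2.imwrite(f"pics/s9.png",im)
im=camera("top");cv2.imwrite("pics/t9.png",cv2.resize(im[110:210,260:420,::-1],None,fx=5,fy=5))
```

```text
t 11.55 pos [ 0.6035 -0.1058  0.1989] w 0.0155 F [-0.4591  0.0087 -2.927 ] q [ 0.379   0.3709 -0.3499  1.5225  0.1179  1.2908 -0.1236]
turn units [-0.089  -0.013   0.0263]
shift units (tool) [1.083  0.7537 6.2162]
```

View pics/s9.png

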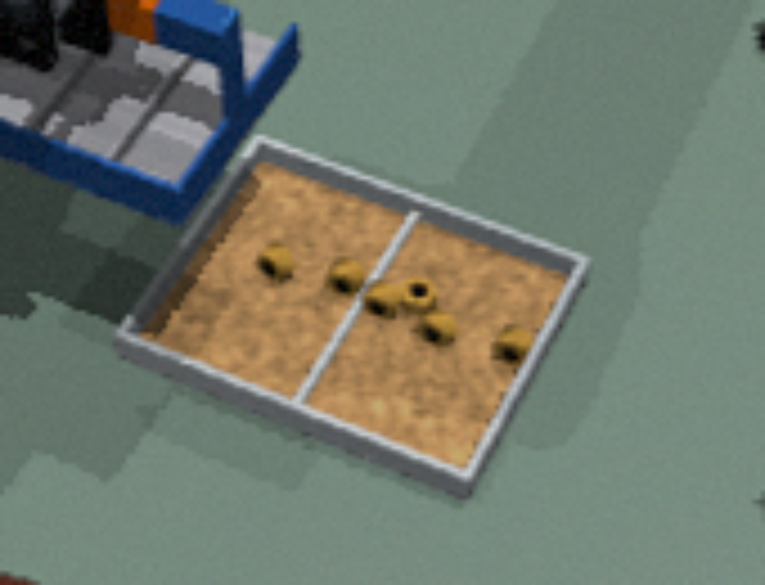

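View pics/t9.png

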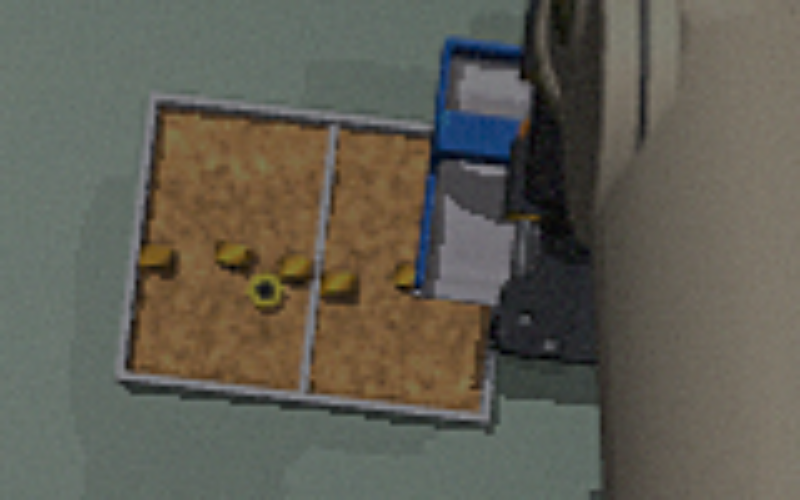

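All six are in the tray: two on the y<0 side at (275,262) and (347,276), and four on the y>0 side. Now I'll carry the shaker back to its original place.

Emit:
arm_command:
  targets: [-0.02,0,0.01,0,0.08,0.5,0,-0.02,0,0.01,0,0.08,0.75,0,-0.02,0,0,0,0.08,0.75,0,-0.01,0,0,0,0.08,0.75,0,0,0,0,0,0.08,0.75,0,0,0,0,0,0.08,0.75,0,0,0,0,0.3,0.08,0.75,0,0,0,0,0.3,0.08,0.5,0,0,0,0,0.3,0,0.3,0,0,0,0,0,0,0,0]

```text
time: 12.48
ee_pos: [0.6082, -0.2467, 0.1766]
eef_rot: [0.525, 0.481, -0.51, 0.483]
ft_force: [-0.4, -0.1, -1.2]
width: 0.0155
```

Run:
```python
from h import *
s=go((.60,-.262,.073),-4,0)
```

```text
t 12.48 pos [ 0.6082 -0.2467  0.1766] w 0.0155 F [-0.392  -0.0859 -1.2256] q [ 0.5445  0.4504 -0.2965  1.4572  0.1176  1.2391  0.1695]
turn units [-0.0001 -0.0167 -0.0219]
shift units (tool) [ 4.1282 -0.3561  0.6896]
```

Emit:
arm_command:
  targets: [0,-0.02,-0.02,0.3,-0.05,0.1,0,0,0,0,0.5,0,0.05,0,0,0,0,0.5,0,0.05,0,0,0,0,0.5,0,0.05,0,0,0,0,0.5,0,0.05,0,0,0,0,0.5,0,0,0,0,0,0,0.3,0,0,0,0,0,0,0.2,0,0,0,0,0,0,0,0,0,0]

```text
time: 13.23
ee_pos: [0.6067, -0.2472, 0.0833]
eef_rot: [-0.515, -0.485, 0.516, -0.483]
ft_force: [1.0, -0.1, -2.2]
width: 0.0158
```

Run:
```python
from h import *
s=go((.60,-.262,.069),-4,0)
```

```text
t 13.23 pos [ 0.6067 -0.2472  0.0833] w 0.0158 F [ 0.995  -0.0549 -2.1838] q [ 0.5274  0.5409 -0.2829  1.533   0.163   1.0932  0.1448]
turn units [ 0.0092 -0.0002  0.0029]
shift units (tool) [ 0.5713 -0.2273  0.6069]
```

Nearly level. I'll lower the last 14 mm slowly and check for contact.

Emit:
arm_command:
  targets: [0,0,0,0.2,0,0,0,0,0,0,0.15,0,0,0,0,0,0,0.1,0,0,0,0,0,0,0.05,0,0,0,0,0,0,0,0,0,0]

```text
time: 13.65
ee_pos: [0.6076, -0.2476, 0.0709]
eef_rot: [-0.515, -0.484, 0.516, -0.484]
ft_force: [0.4, -0.6, -2.4]
width: 0.0156
```

Run:
```python
from h import *
s=go((.60,-.262,.069),-4,0)
im=camera("scene")
cv2.imwrite(f"pics/s10.png",cv2.resize(im[150:270,130:290,::-1],None,fx=4.5,fy=4.5))
```

```text
t 13.65 pos [ 0.6076 -0.2476  0.0709] w 0.0156 F [ 0.4037 -0.6072 -2.448 ] q [ 0.526   0.5546 -0.2807  1.5408  0.1676  1.0696  0.1415]
turn units [ 0.0087  0.0006 -0.0001]
shift units (tool) [ 0.0757 -0.2665  0.592 ]
```

View pics/s10.png

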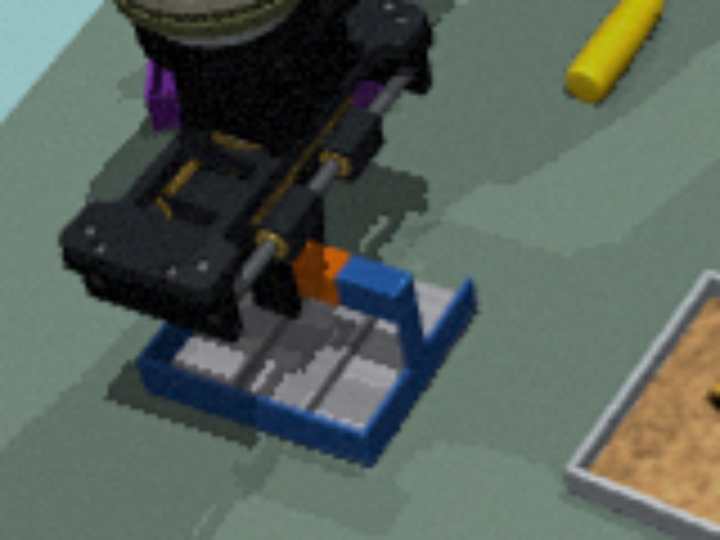

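The shaker is empty, level, and just above the bench, well clear of the tray. Continuing down in small steps.

Emit:
arm_command:
  targets: [0,0,0,0.08,0,0,0,0,0,0,0.03,0,0,0,0,0,0,0,0,0,0]

```text
time: 13.95
ee_pos: [0.6082, -0.2479, 0.0691]
eef_rot: [0.516, 0.483, -0.515, 0.485]
ft_force: [0.4, 0.4, -2.2]
width: 0.0156
```

Emit:
arm_command:
  targets: [0,0,0,0.08,0,0,0,0,0,0,0.02,0,0,0,0,0,0,0,0,0,0]

```text
time: 14.2
ee_pos: [0.609, -0.2482, 0.069]
eef_rot: [0.516, 0.482, -0.515, 0.485]
ft_force: [0.2, -0.6, -2.5]
width: 0.0156
```

Emit:
arm_command:
  targets: [0,0,0,0.12,0,0,0,0,0,0,0.06,0,0,0,0,0,0,0,0,0,0]

```text
time: 14.45
ee_pos: [0.6102, -0.2486, 0.0689]
eef_rot: [0.516, 0.481, -0.515, 0.487]
ft_force: [0.5, 0.1, -2.9]
width: 0.0155
```

Emit:
arm_command:
  targets: [0,0,0,0.2,-0.05,0,0,0,0,0,0,0,0,0]

```text
time: 14.62
ee_pos: [0.6111, -0.2492, 0.0679]
eef_rot: [0.517, 0.479, -0.514, 0.488]
ft_force: [-0.2, 0.2, -3.7]
width: 0.0157
```

Run:
```python
from h import *
s=go((.60,-.262,.067),-4,0)
im=camera("scene")
cv2.imwrite(f"pics/s11.png",cv2.resize(im[150:270,130:290,::-1],None,fx=4.5,fy=4.5))
```

```text
t 14.62 pos [ 0.6111 -0.2492  0.0679] w 0.0157 F [-0.1906  0.2303 -3.7399] q [ 0.5249  0.557  -0.2795  1.5441  0.1717  1.0514  0.1384]
turn units [ 0.0079  0.0067 -0.0154]
shift units (tool) [ 0.0354 -0.41    0.5408]
```

View pics/s11.png

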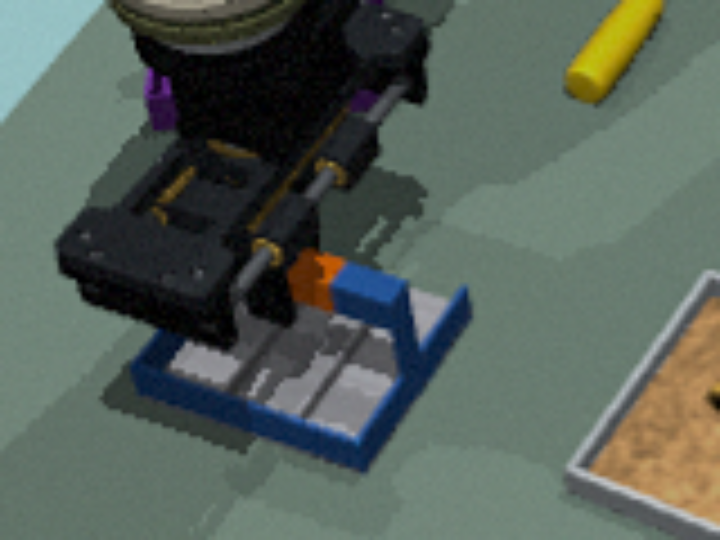

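Run:
```python
from h import *
s=read_state();W=Ro.from_quat(s['eef_rot']).as_matrix()
L=lambda x,y,z:s['ee_pos']+W@np.array([.003-z,x,-y])
pts=[L(x,y,z) for x,y,z in[(.053,.062,-.066),(.053,.062,-.042),(.053,-.062,-.042),(.008,.062,.01),(-.053,.062,-.042),(-.053,.062,-.066),(-.053,-.062,-.066)]]
print(np.array(pts));print((proj("scene",pts)-[130,150])*4.5, s['ft_force'],s['torque'])
im=camera("scene")
a=cv2.resize(im[200:270,150:250,::-1],None,fx=8,fy=8,interpolation=cv2.INTER_CUBIC)
for p in (proj("scene",pts)-[150,200])*8: cv2.circle(a,(int(p[0]),int(p[1])),4,(0,0,255),1)
cv2.imwrite("pics/s12.png",a)
```

```text
[[ 0.66886109 -0.19108684 -0.0007333 ]
 [ 0.66857455 -0.19093975  0.02326453]
 [ 0.66069787 -0.31468754  0.02392894]
 [ 0.62304781 -0.18776573  0.07470616]
 [ 0.56279619 -0.18421385  0.02196029]
 [ 0.56308273 -0.18436093 -0.00203755]
 [ 0.55520605 -0.30810872 -0.00137314]]
[[356.39733118 474.33165441]
 [349.63634792 442.39983294]
 [119.42752175 363.18248555]
 [384.84443865 300.00349503]
 [459.64581272 285.72734801]
 [464.31048455 318.07489594]
 [248.79220217 247.93146394]] [ 1.19379006  0.777212   -1.77991402] [ 0.01670477 -0.1126255   0.00836291]
```

View pics/s12.png

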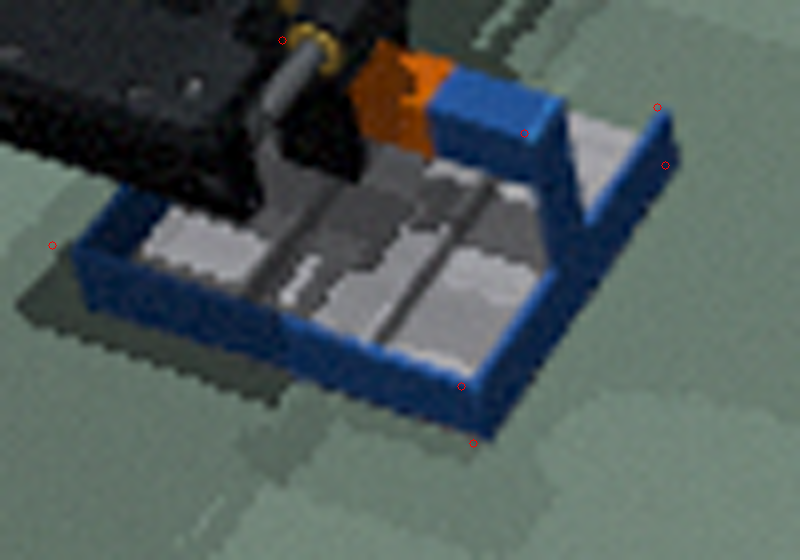

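Emit:
arm_command:
  targets: [0,0.01,-0.02,0.15,-0.05,0,0,0,0,0,0.1,0,0,0,0,0,0,0,0,0,0]

```text
time: 14.97
ee_pos: [0.6116, -0.2495, 0.0667]
eef_rot: [0.516, 0.484, -0.515, 0.483]
ft_force: [-0.9, 0.4, -3.1]
width: 0.0152
```

Run:
```python
from h import *
s=go((.60,-.262,.067),-4,0);print(s['torque'])
```

```text
t 14.97 pos [ 0.6116 -0.2495  0.0667] w 0.0152 F [-0.8955  0.3638 -3.0849] q [ 0.5249  0.5687 -0.2793  1.5289  0.1685  1.0688  0.1423]
turn units [ 0.0079 -0.002   0.0008]
shift units (tool) [-0.0132 -0.4329  0.5304]
[-0.0397 -0.1024 -0.0017]
```

Emit:
arm_command:
  targets: [0,0,0,0.15,0,0,0,0,0,0,0.15,0,0,0]

```text
time: 15.13
ee_pos: [0.6128, -0.2501, 0.0649]
eef_rot: [0.516, 0.483, -0.515, 0.484]
ft_force: [-18.5, 5.1, 44.2]
width: 0.0157
```

Contact is now definite at z = 0.065. I'll relax upward a touch and then open.

Emit:
arm_command:
  targets: [0,0,0,-0.07,-0.03,0,0]

```text
time: 15.22
ee_pos: [0.6121, -0.2501, 0.0671]
eef_rot: [0.516, 0.483, -0.515, 0.484]
ft_force: [-0.4, -0.7, -4.0]
width: 0.0158
```

Emit:
arm_command:
  targets: [0,0,0,0.05,0,0,0,0,0,0,0,0,0,0]

```text
time: 15.38
ee_pos: [0.6119, -0.2501, 0.0651]
eef_rot: [0.516, 0.483, -0.515, 0.484]
ft_force: [-0.1, 0.2, -0.0]
width: 0.0157
```

The force is about 0, so the bench carries the weight. Opening.

Emit:
arm_command:
  targets: [0,0,0,0,0,0,0.4,0,0,0,0,0,0,0.5,0,0,0,0,0,0,0.5,0,0,0,0,0,0,0.5,0,0,0,0,0,0,0.5,0,0,0,0,0,0,0.5,0,0,0,0,0,0,0.5]

```text
time: 15.97
ee_pos: [0.6111, -0.2498, 0.0619]
eef_rot: [-0.516, -0.485, 0.516, -0.483]
ft_force: [-0.3, -0.0, 0.4]
width: 0.0426
```

Run:
```python
from h import *
s=go((.612,-.25,.2),-4,0)
im=camera("scene")
cv2.imwrite(f"pics/s13.png",cv2.resize(im[150:270,130:290,::-1],None,fx=4.5,fy=4.5))
```

```text
t 15.97 pos [ 0.6111 -0.2498  0.0619] w 0.0426 F [-0.3393 -0.0124  0.3786] q [ 0.5245  0.5739 -0.2781  1.532   0.1703  1.0618  0.1412]
turn units [ 0.0072 -0.0019  0.0023]
shift units (tool) [-5.5239  0.0267 -0.0007]
```

View pics/s13.png

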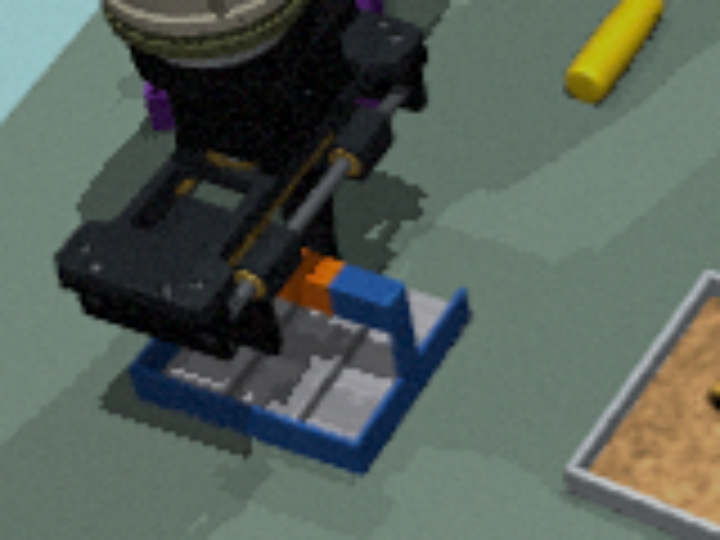

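The jaws are clear of the bar (gap 42 mm) and the shaker stands level. Rising straight up.

Emit:
arm_command:
  targets: [0,0,0,-0.3,0,0,0.5,0,0,0,-0.5,0,0,0.5,0,0,0,-0.6,0,0,0.5,0,0,0,-0.8,0,0,0.5,0,0,0,-0.9,0,0,0.5,0,0,0,-0.9,0,0,0.5,0,0,0,-0.9,0,0,0.5,0,0,0,-0.9,0,0.8,0.5,0,0,0,-0.5,0,0.9,0.5,0,0,0,0,0,0.9,0.5,0,0,0,0,0,0.5,0.5,0,0,0,0,0,0,0.5]

```text
time: 17.02
ee_pos: [0.6076, -0.3275, 0.2423]
eef_rot: [0.516, 0.483, -0.513, 0.487]
ft_force: [-0.2, -0.3, 0.8]
width: 0.0436
```

Run:
```python
from h import *
s=go((.612,-.25,.2),-4,0)
for n in("scene","top"): cv2.imwrite(f"pics/{n}14.png",cv2.resize(camera(n)[90:310,120:480,::-1],None,fx=2.2,fy=2.2))
```

```text
t 17.02 pos [ 0.6076 -0.3275  0.2423] w 0.0436 F [-0.1596 -0.3224  0.8192] q [ 0.6077  0.4869 -0.2638  1.2628  0.1226  1.3994  0.2943]
turn units [ 0.0138  0.0013 -0.0103]
shift units (tool) [ 1.688  -0.019  -3.1056]
```

View pics/scene14.png

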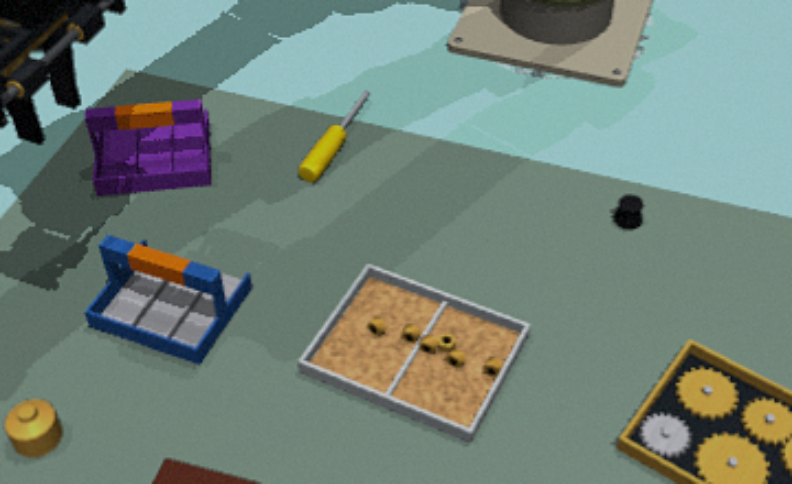

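View pics/top14.png

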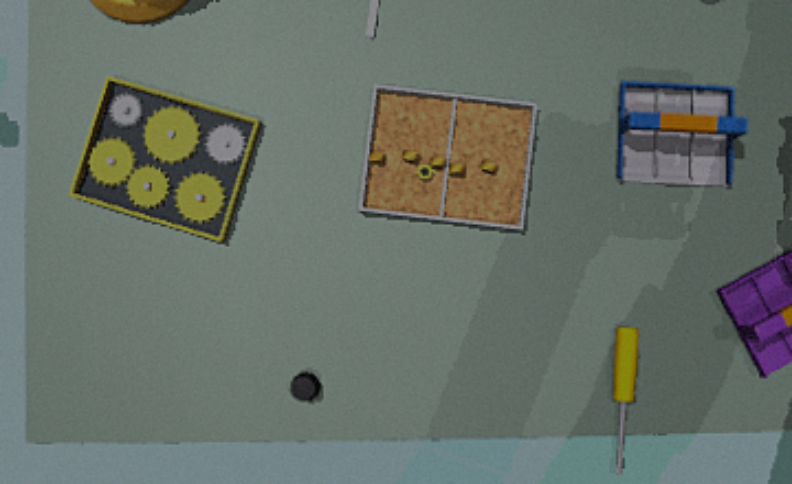

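Both views agree. All six nuts are in the cork tray: four at top-view (377,158), (410,156), (437,161) and (425,173), and two past the rib at (457,170) and (489,167). The empty shaker stands upright at (680,130), clear of the tray, and the gripper is away from everything.

```bash
python3 -c "
from bench import *
print(close_job())"
```

```text
the job is handed in; nothing more can be done
None
```

The job is done and handed in at about 17 s. I picked up the blue shaker by its orange handle, tipped and shook all six nuts into the cork tray, then stood it upright near where it started and let go.

**Final checks:** The scene and top views agree that all six nuts are in the tray, four on the y>0 side of the rib and two on the y<0 side. The empty shaker stands upright about 0.1 m from the tray, and the gripper is about 0.16 m above it. Nothing else was disturbed.

**Disagreements:**
- The two fixed cameras differed by about 6 mm on the tray's position, so I used the average.
- When I set the shaker down, the wrist force briefly read 44 N as its base met the bench. It was back to about 0 N before I opened the jaws. The load went through the held shaker, not the arm or gripper body, and stayed well under the 120 N wrist limit.
- Most nuts came to rest on their sides in a rough line across the tray. One on each side lies close to the rib, but neither is on it.

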